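# Twist the top beaker off the taller stack and weigh it

## Robot

A 7-joint arm with a two-finger parallel gripper is mounted at the origin on the work surface. World frame = base frame: x ahead of the robot, y to its left, z up, the work surface at z = 0. Lengths are in m, angles in rad, forces in N, time in s.
With the tool pointing down it reaches from about 0.4 to 0.85 m from the base axis. Payload 4.4 kg.
Tool frame: the origin (TCP) lies on the centre line of the jaws, within the pads' length; the fingertips stand 11 mm ahead of it and the grasp point (between the pads) lies 8 mm behind it; z points along the fingers, y is the line along which they close (so a half turn about z gives the same grasp; the last joint's range is limited). The gripper opens to 94 mm and grips with 3 to 60 N. Pads are 16 mm wide; open, the fingers measure 119 mm over their backs; the gripper's body (75 mm by 177 mm) begins 78 mm behind the grasp point.
Start: joints at [-1.368, 0.628, 0.038, 1.517, -0.027, 0.996, -0.02], TCP at [0.173, 0.627, 0.216] pointing down, gripper open.
Joint ranges: [-3.06, 3.06], [-0.37, 2.12], [-1.25, 1.32], [0.18, 2.47], [-1.1, 4.24], [0.23, 1.98], [-2.94, 2.94]. Speed limits (rad/s): [2.57, 2.57, 3.14, 3.14, 3.14, 3.14, 3.14].

## Interface

Orientations are given as a rotation vector (axis times angle).
In Python, from station import sense, read_camera, hand_in gives the robot as it stands.
- The arm moves only by the tool play_rows, never from a script. Its argument "series" is text: rows parted by semicolons, each of 5 numbers parted by spaces: the closure, from -1 (fully open) to 1 (shut), then the shift along the world's x, y, z in cm, then the turn about the world's z in rad. In form: grip tx ty tz yaw; .... A call has exactly 10 rows; each row shifts and turns the commanded pose from where the row before left it; what a row does not reach is not made up. A row lasts 1/12 s, in which the tool goes at most 41.7 mm and 7.16 degrees, less where a joint would pass 70% of its speed; a pose out of reach is approached as far as the arm can. A call with a gripper value outside its range is refused whole. The fingers move at their own pace and stop on an object; "newtons" is the grip in N (left out, the last holds). Time passes only in rows, so rows that do not move let the fingers close, or fill a call up. It gives the time, the measured TCP pose, the force, the opening and the grip force at its end, in the units of the state.
- sense(): the state, without advancing time (a new reading comes with each control period).
- read_camera(name): name is "side" or "top"; returns a dict with "image" (480x640x3 uint8, blue, green, red), "z_map" (480x640 float32, m along the optical axis (not along the pixel's ray), 0 where there is no reading), "fov_y" (degrees; the focal length in pixels is half the picture's height over the tangent of half this angle, whatever the lens; pixels are square), "cx", "cy" (the principal point, pixels), "pose" (4x4, takes a point from camera to world coordinates). Camera axes: x right, y up, looking along -z (the intrinsics and any distortion apply to the point x, -y, -z); pixel columns grow to the right and rows downward; lengths in m; the calibration is good to about 2 mm. A picture is of the moment at which its call begins.
- hand_in(): hands the job in; it is judged then, once.
The state is a dict: "clock": time; "joint_positions": joint angles; "joint_vel": joint speeds; "joint_torque": joint torques, N m; "ee_pos": TCP position; "orientation": TCP orientation; "force": force on the tool from outside, world axes, zero at the start; "ft_torque": the same for the moment, N m; "finger_gap": opening from 0.0 (shut) to 1.0 (fully open); "grasp_force": force on a finger pad.
Only numpy, scipy, OpenCV 4.12 (cv2) and the standard library are available. Lean on these libraries where they do the work, as an engineer would, in place of code of your own. Each camera call takes 0.05 s, during which the arm holds its last target. There are 200 camera calls.

## Task

Take the top beaker off the taller of the two nested stacks, twisting it as you lift so that its lugs come free and the rest of the stack stays standing on the bench. Set it down upright, without dropping it, in the middle of the balance's round steel pan, let go, and leave the shorter stack alone.

Things in the scene. Friction and masses are not known exactly. Their poses are not given: they have to be found in the camera images.
- top_beaker: White plastic top beaker of the taller stack, 45 g, 86 mm tall. Origin: centre of its underside, z up. Collar (z 40 to 86 mm): round, straight, 60 mm wide; grip it from outside at any yaw. Skirt below: 43 mm wide, hidden inside the beaker below; lugs at its +x and -x sit under that beaker's rim tabs. A 60 degree twist either way (30 to 150) frees it; then it must rise 40 mm to come out.
- tall_stack: Rest of the taller stack, one loose piece, 0.75 kg: two nested white beakers on a round grey foot 96 mm wide. Origin: centre of the foot's underside, on the bench. Its rim is at z 134 mm; with the top beaker on it the stack is 180 mm tall. Tabs inside its rim at +x and -x hold the top beaker's lugs (3 mm upward play, within 6 degrees of centred): a straight pull lifts the whole stack.
- short_stack: Foot and lower beaker of the shorter stack: same foot and beakers but 134 mm tall with its own top beaker. Origin: centre of the foot's underside, on the bench. Leave it alone.
- pan (a point): Centre of the top face of the balance's round steel pan, 124 mm across, level, 70 mm above the bench. The balance is a fixed low white box 200 mm wide and 250 mm long, its control panel towards the robot; nothing on it stands higher than the pan.
There are look-alikes about, which are no part of the job. Leave any yellow look-alike of the top_beaker alone.

How it is judged:
On the way, in this order (a step that is already met when the one before it is completed fails the run):
1. the top beaker is turned at least 20 degrees from its nested position while still in the stack, the stack standing on the bench (angle between the x axis of top_beaker and the x axis of tall_stack, either way round above 0.35 rad and z of top_beaker in the frame of tall_stack below 0.13 m and height (world z) of tall_stack below 0.012 m), for 0.05 s.
2. the top beaker is lifted out of the stack, which stays upright on the bench (z of top_beaker in the frame of tall_stack above 0.138 m and height (world z) of tall_stack below 0.012 m and angle between tall_stack's own z axis and vertical below 0.15 rad), for 0.05 s.
3. the beaker is brought down onto the pan in the grip, not dropped: held by the fingers with its underside less than 15 mm above the pan (contact force between the fingers and top_beaker above 0.3 N and z of top_beaker in the frame of pan below 0.015 m and horizontal distance between top_beaker and pan below 0.035 m), for 0.05 s.
At the end, for the whole second after the job is handed in: The top beaker of the taller stack stands upright (7 degrees), at rest and released on the pan, within 25 mm of its centre; the rest of the taller stack stands upright on the bench within 40 mm of its start, the shorter stack upright within 30 mm of its start (horizontal distance between top_beaker and pan below 0.025 m and z of top_beaker in the frame of pan between -0.006 and 0.006 m and angle between top_beaker's own z axis and vertical below 0.12 rad and linear speed of top_beaker below 0.02 m/s and height (world z) of tall_stack below 0.006 m and angle between each of tall_stack, short_stack's own z axis and vertical below 0.1 rad and distance of tall_stack from where it was at the start of the episode below 0.04 m and distance of short_stack from where it was at the start of the episode below 0.03 m); the robot touches nothing.
It fails at once if the rest of the taller stack is lifted off the bench (12 mm or more) or tipped by more than 15 degrees (height (world z) of tall_stack above 0.012 m or angle between tall_stack's own z axis and vertical above 0.26 rad).
It fails at once if the shorter stack is pushed more than 30 mm or tipped by more than 15 degrees (distance of short_stack from where it was at the start of the episode above 0.03 m or angle between short_stack's own z axis and vertical above 0.26 rad).
It also fails if it takes over 43 s, if anything falls off the work surface, if the arm or the gripper's body presses on something with over 40 N, if the wrist force passes 120 N, or if a joint passes its speed limit or range.

## Working session

There is one attempt and no reset: what is moved stays moved. The work goes in short steps, Python scripts to look and compute and a tool call to move; the robot and the scene stay as the last step left them, time stands still between calls to the robot, and variables do not carry over. Pictures are saved under pics/ and viewed, at most 10 in all, crops included, and the job is handed in when it is done.

Besides the shell and the picture viewer there is one more tool, called by a JSON object that holds its "fn" and its "kwargs", one argument or row to a line. play_rows: Moves the arm, as the interface text tells. Its arguments: {"type":"object","properties":{"series":{"type":"string"},"newtons":{"type":"number"}},"required":["series"]}

```bash
mkdir -p pics; cat > h.py <<'E'
import numpy as np,cv2
from station import sense,read_camera,hand_in
def grab(n,tag):
    c=read_camera(n); cv2.imwrite(f'pics/{tag}.png',c['image']); np.savez(f'{tag}.npz',**{k:v for k,v in c.items()}); return c
def world(c,u,v,z=None):
    f=240/np.tan(np.radians(float(c['fov_y']))/2)
    P=np.array(c['pose']); r=np.array([(u-float(c['cx']))/f,-(v-float(c['cy']))/f,-1.])
    if z is None: d=float(c['z_map'][int(v),int(u)])
    else: d=(z-P[2,3])/(P[:3,:3]@r)[2]
    return P[:3,:3]@(r*d)+P[:3,3]
E
python3 - <<'E'
from h import *
for n in('top','side'):
    c=grab(n,n+'0'); print(n,{k:(v if k not in('image','z_map') else v.shape) for k,v in c.items()})
print(sense())
E
```

```text
top {'image': (480, 640, 3), 'z_map': (480, 640), 'fov_y': 53.436594076194865, 'cx': 316.4683931882591, 'cy': 235.93023511118778, 'pose': array([[ 0.00155856,  0.9904659 , -0.13774932,  0.38989418],
       [-0.99957118,  0.00557098,  0.02874767,  0.05126997],
       [ 0.02924099,  0.13764545,  0.99004985,  0.90837232],
       [ 0.        ,  0.        ,  0.        ,  1.        ]])}
side {'image': (480, 640, 3), 'z_map': (480, 640), 'fov_y': 45.15904510540749, 'cx': 314.4682357887366, 'cy': 238.0036434248761, 'pose': array([[ 0.93143545,  0.18028866, -0.31610759,  0.23132297],
       [-0.36308838,  0.51863689, -0.77406886, -0.70039111],
       [ 0.02438922,  0.83577017,  0.5485375 ,  0.59962299],
       [ 0.        ,  0.        ,  0.        ,  1.        ]])}
{'clock': 0.1, 'joint_positions': array([-1.36778958,  0.62923663,  0.03844169,  1.51823849, -0.02699553,
        0.99630192, -0.0200045 ]), 'joint_vel': array([-0.0011583 , -0.00223732,  0.00068994, -0.00237306,  0.00053202,
        0.00060758, -0.00041998]), 'joint_torque': array([ 2.67077470e-03, -5.50791514e+01,  1.14705540e+00, -1.87117052e+01,
       -5.22212649e-02,  1.92754524e-02,  5.21341076e-05]), 'ee_pos': array([0.17244651, 0.62611874, 0.21566647]), 'orientation': array([-4.20941086e-01, -3.11305475e+00,  2.59755205e-03]), 'force': array([ 0.0681062 , -0.49707109, -0.44568073]), 'ft_torque': array([-0.03469782, -0.02000722, -0.00107428]), 'grasp_force': 0.0, 'finger_gap': 1.0003257211831107}
```

View pics/top0.png

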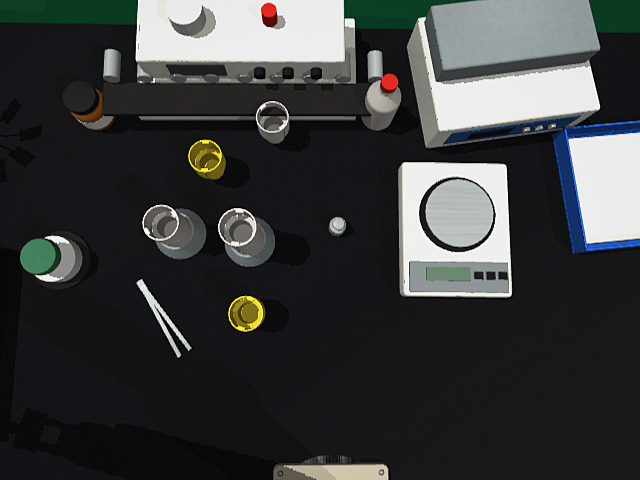

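View pics/side0.png

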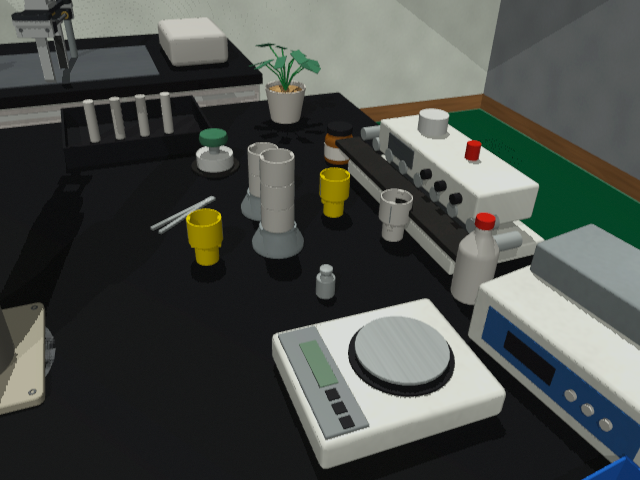

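The top view shows possible targets at (160,224), the left stack, (238,228), the right stack, (272,120), a loose white beaker, and yellow look-alikes at (207,158) and (247,313). In the side view the nearer stack, with its top at (277,155), has three segments and looks taller, and the one behind it at (262,150) is shorter. I'll check this with depth.

```bash
python3 - <<'E'
from h import *
for n in('top0','side0'):
    c=np.load(n+'.npz'); f=240/np.tan(np.radians(float(c['fov_y']))/2); P=c['pose']; z=c['z_map']
    v,u=np.mgrid[:480,:640]; X=np.stack([(u-c['cx'])/f*z,-(v-c['cy'])/f*z,-z],-1)@P[:3,:3].T+P[:3,3]; X[z==0]=np.nan
    np.save(n+'X.npy',X)
    if n=='top0':
        rois={'L':(135,200,190,255),'R':(212,200,265,255),'loose':(250,95,295,145),'y1':(185,135,230,180),'y2':(225,290,270,335)}
        for k,(a,b,e,d) in rois.items():
            R=X[b:d,a:e].reshape(-1,3); R=R[~np.isnan(R[:,0])]; t=np.percentile(R[:,2],99); m=R[R[:,2]>t-.006]
            (cx,cy),r=cv2.minEnclosingCircle((m[:,:2]*1000).astype(np.float32)); print(k,'top z',t,'c',cx,cy,'r',r,len(m))
        R=X[170:255,412:500].reshape(-1,3); m=R[(abs(R[:,2]-.07)<.006)]
        print('panZ',[X[213,457],X[280,440]], len(m))
        for p in [(457,179),(457,249),(420,213),(494,213)]: print(p,world(c,*p,z=.07))
    else:
        R=X[290:400,340:465].reshape(-1,3)
        print('side pan',X[350,402]);
        R=X[145:250,245:305].reshape(-1,3); R=R[~np.isnan(R[:,0])]; print('side tall top',np.percentile(R[:,2],99.5))
        m=R[(R[:,2]>.14)&(R[:,2]<.175)];print(m.min(0),m.max(0),np.median(m,0))
c=cv2.imread('pics/top0.png')[190:280,130:290]; s=cv2.imread('pics/side0.png')[135:265,225:345]
cv2.imwrite('pics/crop1.png',np.hstack([cv2.resize(c,(440,480),fx=1,fy=1)if 0 else cv2.resize(c,(400,225),interpolation=2),cv2.resize(s,(208,225),interpolation=2)]))
cv2.imwrite('pics/crop2.png',cv2.resize(cv2.imread('pics/top0.png')[200:275,205:305],(800,600),interpolation=2))
E
```

```text
L top z 0.13524065041909472 c 519.9129028320312 283.8229675292969 r 30.53034210205078 266
R top z 0.18120122752220955 c 505.60003662109375 152.52755737304688 r 29.883827209472656 259
loose top z 0.08757759773568859 c 721.3872680664062 107.72396850585938 r 30.2663516998291 210
y1 top z 0.08739630423422137 c 648.0414428710938 225.9520721435547 r 30.412607192993164 226
y2 top z 0.08723470312798007 c 372.4805908203125 147.77801513671875 r 29.738574981689453 202
panZ [array([ 0.54988554, -0.2268773 ,  0.06915385]), array([ 0.42979899, -0.19551076,  0.05629793])] 3600
(457, 179) [ 0.61271004 -0.22907796  0.07      ]
(457, 249) [ 0.48440127 -0.22402368  0.07      ]
(420, 213) [ 0.54924928 -0.15939686  0.07      ]
(494, 213) [ 0.55020139 -0.29411042  0.07      ]
side pan [ 0.54849952 -0.23605645  0.06870984]
side tall top 0.17847539377701335
[0.47476704 0.11911103 0.14002957] [0.53389677 0.1828422  0.17499522] [0.5027712  0.13213246 0.16077656]
```

View pics/crop2.png

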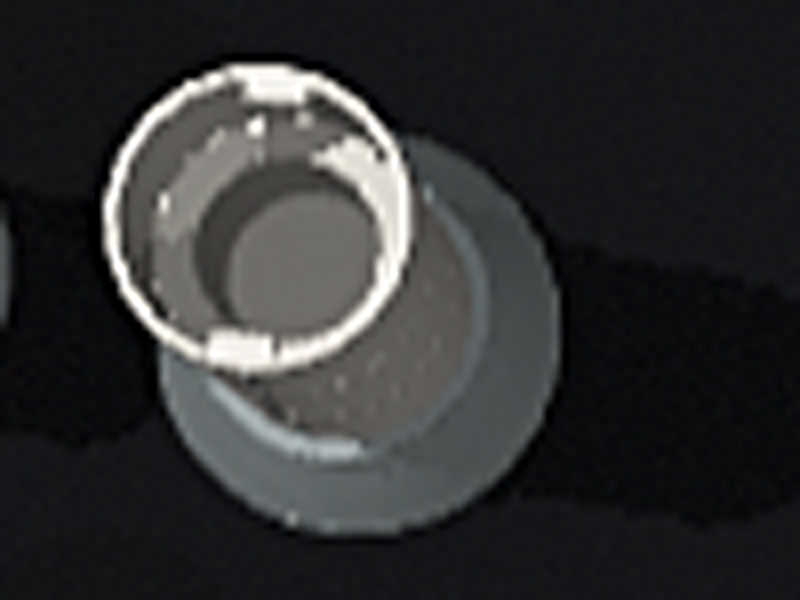

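The right stack (238,228) reads 181 mm tall with a 60 mm wide collar, so it is the tall stack, centred at (0.5055, 0.1525). The left one (160,224) reads 135 mm, so it is the short stack. The crop shows the open white beaker, with tabs at (272,85) and (238,348). The pan centre is about (0.549, -0.227). Next I approach from above with the gripper yaw held.

{"fn": "play_rows", "kwargs": {
  "series": "-1 1.66 -2.36 0.2 0;-1 1.66 -2.36 0.2 0;-1 1.66 -2.36 0.2 0;-1 1.66 -2.36 0.2 0;-1 1.66 -2.36 0.2 0;-1 1.66 -2.36 0.2 0;-1 1.66 -2.36 0.2 0;-1 1.66 -2.36 0.2 0;-1 1.66 -2.36 0.2 0;-1 1.66 -2.36 0.2 0",
  "newtons": 15
}}

```text
clock: 0.93
ee_pos: [0.339, 0.3892, 0.2363]
orientation: [-0.421, -3.113, 0.001]
force: [0.1, 0.6, 0.4]
finger_gap: 1.003
grasp_force: 0.0
```

{"fn": "play_rows", "kwargs": {
  "series": "-1 1.66 -2.36 0 0;-1 1.66 -2.36 0 0;-1 1.66 -2.36 0 0;-1 1.66 -2.36 0 0;-1 1.66 -2.36 0 0;-1 1.66 -2.36 0 0;-1 1.66 -2.36 0 0;-1 1.66 -2.36 0 0;-1 1.66 -2.36 0 0;-1 0 0 0 0"
}}

```text
clock: 1.77
ee_pos: [0.4913, 0.1719, 0.2364]
orientation: [0.434, 3.109, -0.005]
force: [-0.0, 0.3, 0.2]
finger_gap: 1.0
grasp_force: 0.0
```

{"fn": "play_rows", "kwargs": {
  "series": "-1 0.7 -1 0 0;-1 0.7 -0.94 0 0;-1 0 0 0 0;-1 0 0 0 0;-1 0 0 0 0;-1 0 0 0 0;-1 0 0 0 0;-1 0 0 0 0;-1 0 0 0 0;-1 0 0 0 0"
}}

```text
clock: 2.6
ee_pos: [0.5019, 0.1591, 0.2365]
orientation: [-0.42, -3.113, -0.0]
force: [-0.1, 0.1, -0.1]
finger_gap: 1.0
grasp_force: 0.0
```

```bash
python3 - <<'E'
from h import *
s=sense(); print(s['ee_pos'],s['joint_positions'])
a=grab('top','top1')['image']; b=grab('side','side1')['image']
cv2.imwrite('pics/c1.png',np.hstack([cv2.resize(a[150:330,130:330],(400,360)),cv2.resize(b[60:260,190:390],(360,360))]))
E
```

```text
[0.50190831 0.1591016  0.23651846] [-0.42763041  0.42849322  0.09629293  1.83780648 -0.05209016  0.87766522
  0.99562245]
```

View pics/c1.png

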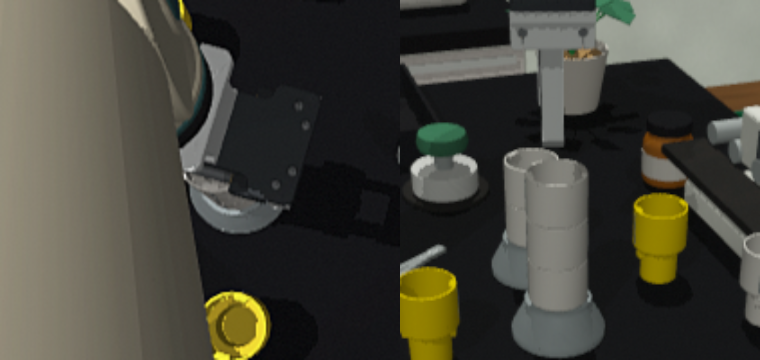

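The fingers are above the tall stack: the tip shows at crop (552,145), over the beaker rim at (557,165). I'll correct by 4 and -7 mm, then descend.

{"fn": "play_rows", "kwargs": {
  "series": "-1 0.3 -0.66 0 0;-1 0 0 -0.5 0;-1 0 0 -1.2 0;-1 0 0 -1.2 0;-1 0 0 -1.2 0;-1 0 0 -1.2 0;-1 0 0 -1.2 0;-1 0 0 -1.2 0;-1 0 0 -0.7 0;-1 0 0 0 0"
}}

```text
clock: 3.53
ee_pos: [0.504, 0.1516, 0.1509]
orientation: [-0.421, -3.11, 0.002]
force: [-0.5, -1.1, -0.1]
finger_gap: 1.002
grasp_force: 0.0
```

```bash
python3 - <<'E'
from h import *
b=grab('side','side2')['image']
cv2.imwrite('pics/c2.png',cv2.resize(b[60:260,190:390],(600,600)))
E
```

```text
(no output)
```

View pics/c2.png

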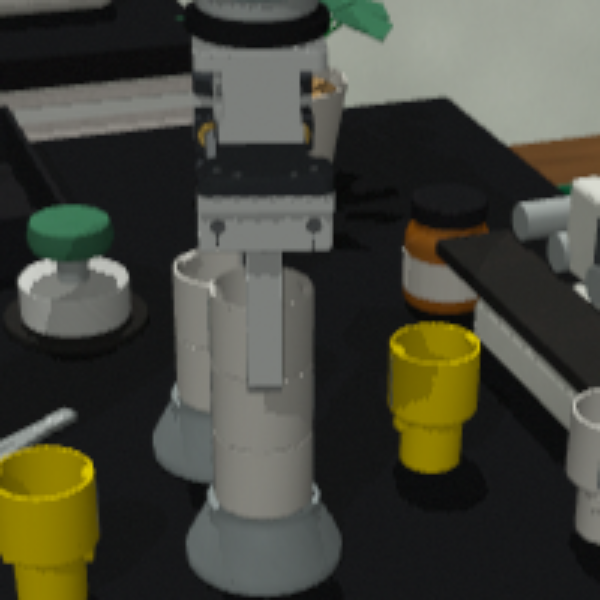

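The near finger is centred on the collar, with its tip at crop (265,385), close to the seam but in front of it. I'll raise 2 mm and close.

{"fn": "play_rows", "kwargs": {
  "series": "-1 0.05 0.05 0.2 0;0 0 0 0 0;0.8 0 0 0 0;0.8 0 0 0 0;0.8 0 0 0 0;0.8 0 0 0 0;0.8 0 0 0 0;0.8 0 0 0 0;0.8 0 0 0 0;0.8 0 0 0 0",
  "newtons": 12
}}

```text
clock: 4.42
ee_pos: [0.5055, 0.1528, 0.1546]
orientation: [0.421, 3.113, 0.0]
force: [-0.8, 0.3, 2.5]
finger_gap: 0.648
grasp_force: 12.0
```

{"fn": "play_rows", "kwargs": {
  "series": "0.8 0 0 0 -0.05;0.8 0 0 0 -0.08;0.8 0 0 0 -0.08;0.8 0 0 0 -0.08;0.8 0 0 0 -0.08;0.8 0 0 0 -0.08;0.8 0 0 0 -0.08;0.8 0 0 0 -0.08;0.8 0 0 0 -0.08;0.8 0 0 0 -0.08"
}}

```text
clock: 5.25
ee_pos: [0.5058, 0.1529, 0.1547]
orientation: [1.564, 2.724, 0.001]
force: [0.4, -0.5, 1.7]
finger_gap: 0.645
grasp_force: 12.0
```

{"fn": "play_rows", "kwargs": {
  "series": "0.8 0 0 0 -0.08;0.8 0 0 0 -0.08;0.8 0 0 0 -0.08;0.8 0 0 0 -0.08;0.8 0 0 0 -0.05;0.8 0 0 0 0;0.8 0 0 0 0;0.8 0 0 0 0;0.8 0 0 0 0;0.8 0 0 0 0"
}}

```text
clock: 6.08
ee_pos: [0.5058, 0.1529, 0.1546]
orientation: [2.034, 2.394, 0.001]
force: [-0.2, 0.1, 2.4]
finger_gap: 0.647
grasp_force: 12.0
```

```bash
python3 - <<'E'
from h import *
s=sense(); print(s['force'],s['ft_torque'],s['joint_positions'])
a=grab('top','top3')['image']; b=grab('side','side3')['image']
cv2.imwrite('pics/c3.png',np.hstack([cv2.resize(a[170:290,180:300],(400,400)),cv2.resize(b[130:270,210:350],(400,400))]))
E
```

```text
[-0.16629223  0.12401055  2.36406824] [-0.07237003  0.02927492 -0.04007455] [-0.62328364  0.57283225  0.41564192  1.92972217 -0.34376014  0.70776435
  0.15998757]
```

View pics/c3.png

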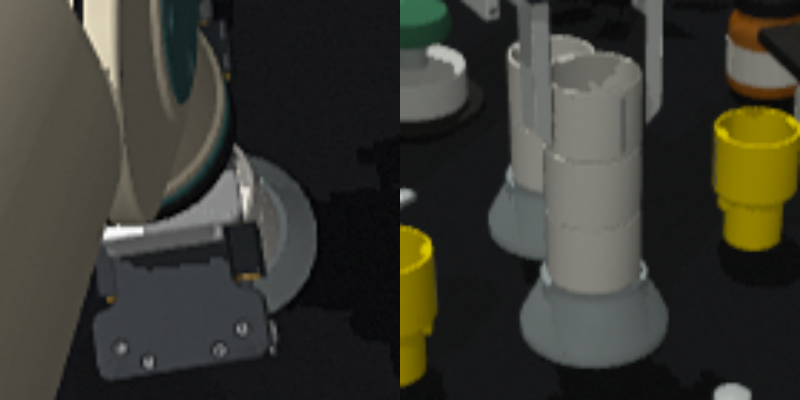

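The beaker has turned 65° and the seams are level, with a slot now visible on its collar at (622,120). I'll lift 8 mm and watch for the stack's 7 N weight.

{"fn": "play_rows", "kwargs": {
  "series": "0.8 0 0 0.1 0;0.8 0 0 0.1 0;0.8 0 0 0.1 0;0.8 0 0 0.1 0;0.8 0 0 0.1 0;0.8 0 0 0.1 0;0.8 0 0 0.1 0;0.8 0 0 0.1 0;0.8 0 0 0 0;0.8 0 0 0 0"
}}

```text
clock: 7.02
ee_pos: [0.5055, 0.1528, 0.1625]
orientation: [2.034, 2.394, 0.0]
force: [0.4, 0.4, 0.5]
finger_gap: 0.643
grasp_force: 12.0
```

No load shows on the wrist, so the beaker is free. I'll carry on lifting.

{"fn": "play_rows", "kwargs": {
  "series": "0.8 0 0 0.5 0;0.8 0 0 0.7 0;0.8 0 0 0.8 0;0.8 0 0 0.8 0;0.8 0 0 0.8 0;0.8 0 0 0.8 0;0.8 0 0 0.8 0;0.8 0 0 0.8 0;0.8 0 0 0.5 0;0.8 0 0 0 0"
}}

```text
clock: 7.85
ee_pos: [0.5062, 0.153, 0.2288]
orientation: [2.034, 2.393, 0.003]
force: [0.5, 0.4, 0.4]
finger_gap: 0.641
grasp_force: 12.0
```

```bash
python3 - <<'E'
from h import *
s=sense(); print(s['force'],s['ee_pos'])
b=grab('side','side4')['image']
cv2.imwrite('pics/c4.png',cv2.resize(b[70:270,190:390],(600,600)))
E
```

```text
[0.49850145 0.43347041 0.38758935] [0.50623464 0.15297436 0.22876766]
```

View pics/c4.png

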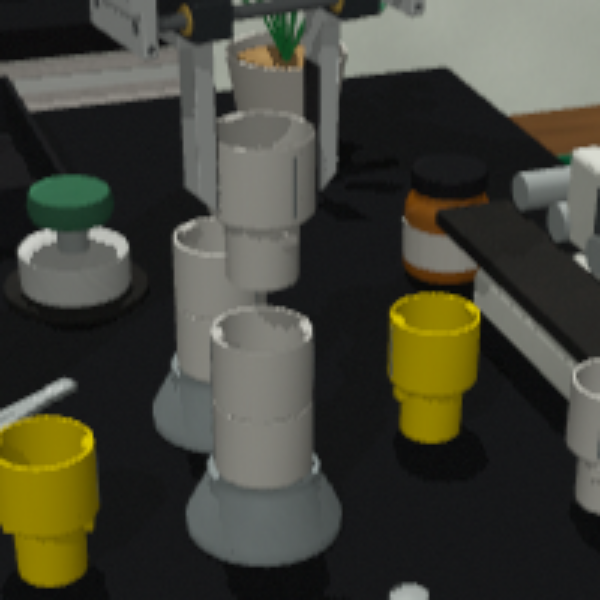

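The beaker is out and hangs upright at crop (265,190), and the rest of the stack stands at (262,440). I'll carry it to the pan.

{"fn": "play_rows", "kwargs": {
  "series": "0.8 0.2 -0.8 0 0;0.8 0.2 -1.6 0 0;0.8 0.2 -2 0 0;0.8 0.2 -2 0 0;0.8 0.2 -2 0 0;0.8 0.2 -2 0 0;0.8 0.2 -2 0 0;0.8 0.2 -2 0 0;0.8 0.2 -2 0 0;0.8 0.2 -2 0 0"
}}

```text
clock: 8.73
ee_pos: [0.525, -0.033, 0.2269]
orientation: [-2.035, -2.393, 0.002]
force: [0.6, 0.1, 0.4]
finger_gap: 0.644
grasp_force: 12.0
```

{"fn": "play_rows", "kwargs": {
  "series": "0.8 0.2 -2 0 0;0.8 0.2 -2 0 0;0.8 0.2 -2 0 0;0.8 0.2 -2 0 0;0.8 0.2 -2 0 0;0.8 0.2 -2 0 0;0.8 0.2 -2 0 0;0.8 0.2 -2 0 0;0.8 0.2 -2 0 0;0.8 0.2 -1.2 0 0"
}}

```text
clock: 9.57
ee_pos: [0.5445, -0.2265, 0.227]
orientation: [-2.038, -2.391, 0.003]
force: [-0.3, 0.4, -0.2]
finger_gap: 0.647
grasp_force: 12.0
```

{"fn": "play_rows", "kwargs": {
  "series": "0.8 0.2 -0.4 -0.5 0;0.8 0 0 -1 0;0.8 0 0 -1 0;0.8 0 0 -1 0;0.8 0 0 -1 0;0.8 0 0 -1 0;0.8 0 0 -1 0;0.8 0 0 -0.5 0;0.8 0 0 0 0;0.8 0 0 0 0"
}}

```text
clock: 10.4
ee_pos: [0.5474, -0.2272, 0.1572]
orientation: [-2.034, -2.394, 0.0]
force: [-0.7, 0.5, 0.3]
finger_gap: 0.646
grasp_force: 12.0
```

```bash
python3 - <<'E'
from h import *
s=sense(); print(s['force'],s['ee_pos'])
b=grab('side','side5')['image']
cv2.imwrite('pics/c5.png',cv2.resize(b[220:420,280:500],(660,600)))
E
```

```text
[-0.72399379  0.52652707  0.27935875] [ 0.54743203 -0.22722717  0.15722912]
```

View pics/c5.png

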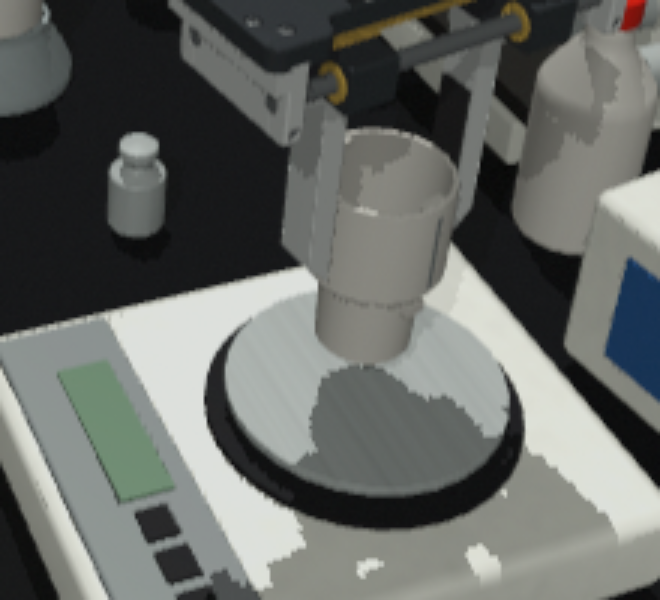

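The beaker hangs upright above the pan, with its base at crop (365,345) about 27 mm up. I'll lower it gently.

{"fn": "play_rows", "kwargs": {
  "series": "0.8 0.1 0 -0.5 0;0.8 0 0 -0.5 0;0.8 0 0 -0.5 0;0.8 0 0 -0.4 0;0.8 0 0 -0.3 0;0.8 0 0 -0.1 0;0.8 0 0 -0.1 0;0.8 0 0 -0.1 0;0.8 0 0 0 0;0.8 0 0 0 0"
}}

```text
clock: 11.28
ee_pos: [0.5486, -0.2273, 0.1326]
orientation: [2.034, 2.394, 0.0]
force: [-0.6, -1.0, -0.1]
finger_gap: 0.644
grasp_force: 12.0
```

```bash
python3 - <<'E'
from h import *
s=sense(); print(s['force'],s['ee_pos'])
b=grab('side','side6')['image']
cv2.imwrite('pics/c6.png',cv2.resize(b[220:420,280:500],(660,600)))
E
```

```text
[-0.56679427 -1.04139693 -0.05323364] [ 0.54857844 -0.22727647  0.13257962]
```

View pics/c6.png

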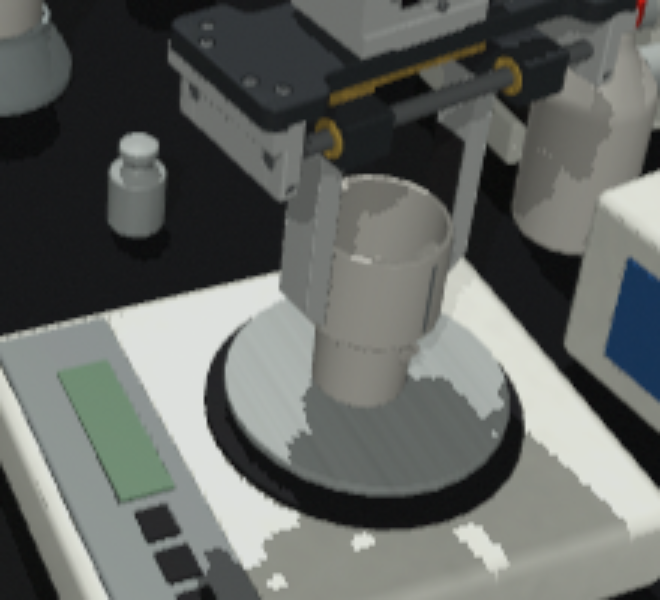

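The base is at crop (360,388), near the pan centre at (366,393) and a couple of mm up. I'll feel for contact.

{"fn": "play_rows", "kwargs": {
  "series": "0.8 0 0 -0.05 0;0.8 0 0 -0.05 0;0.8 0 0 -0.05 0;0.8 0 0 -0.05 0;0.8 0 0 0 0;0.8 0 0 0 0;0.8 0 0 0 0;0.8 0 0 0 0;0.8 0 0 0 0;0.8 0 0 0 0"
}}

```text
clock: 12.17
ee_pos: [0.5485, -0.2272, 0.1307]
orientation: [2.034, 2.394, 0.0]
force: [-0.4, 0.1, 3.0]
finger_gap: 0.645
grasp_force: 12.0
```

{"fn": "play_rows", "kwargs": {
  "series": "0.8 0 0 -0.05 0;0.8 0 0 0 0;0.8 0 0 0 0;0.8 0 0 0 0;0.8 0 0 0 0;0.8 0 0 0 0;0.8 0 0 0 0;0.8 0 0 0 0;0.8 0 0 0 0;0.8 0 0 0 0"
}}

```text
clock: 13.0
ee_pos: [0.5485, -0.2272, 0.1306]
orientation: [2.034, 2.394, 0.001]
force: [-1.8, 1.6, 7.9]
finger_gap: 0.646
grasp_force: 12.0
```

Contact is firm. I'll relax half a millimetre, open, then go straight up.

{"fn": "play_rows", "kwargs": {
  "series": "0.8 0 0 0.05 0;0.8 0 0 0 0;-0.4 0 0 0 0;-0.5 0 0 0 0;-0.6 0 0 0 0;-0.8 0 0 0 0;-1 0 0 0 0;-1 0 0 0 0;-1 0 0 0 0;-1 0 0 0 0"
}}

```text
clock: 13.83
ee_pos: [0.5485, -0.2272, 0.1304]
orientation: [-2.034, -2.394, -0.0]
force: [0.2, 1.6, 0.1]
finger_gap: 0.996
grasp_force: 0.0
```

{"fn": "play_rows", "kwargs": {
  "series": "-1 0 0 0.5 0;-1 0 0 1 0;-1 0 0 1.5 0;-1 0 0 1.5 0;-1 0 0 1.5 0;-1 0 0 1.5 0;-1 0 0 1.5 0;-1 0 0 1.5 0;-1 0 0 0.5 0;-1 0 0 0 0"
}}

```text
clock: 14.67
ee_pos: [0.5494, -0.2278, 0.2425]
orientation: [2.032, 2.391, 0.002]
force: [-0.4, -0.3, 0.3]
finger_gap: 0.999
grasp_force: 0.0
```

```bash
python3 - <<'E'
from h import *
s=sense(); print(s['force'],s['ee_pos'],s['finger_gap'])
b=grab('side','side7')['image']; cv2.imwrite('pics/c7.png',b)
E
```

```text
[-0.41008533 -0.34195482  0.28925112] [ 0.54938442 -0.22778038  0.24252486] 0.9992052118667504
```

View pics/c7.png

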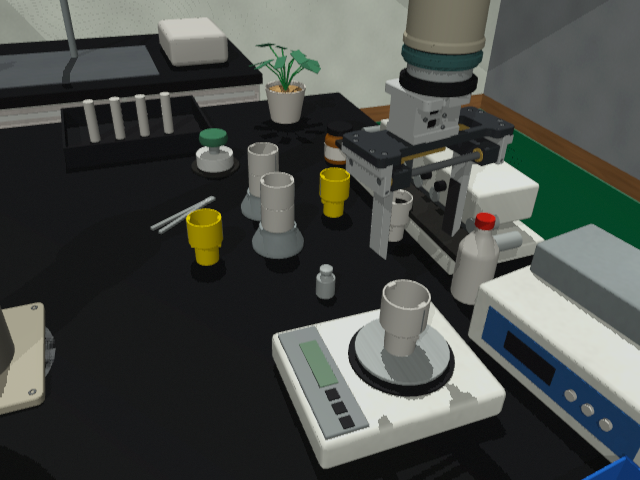

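The beaker stands upright in the middle of the pan at (402,320). Both stacks are standing at (277,215) and (262,180), and the gripper is clear.

```bash
python3 -c "from station import hand_in; print(hand_in())"
```

```text
the job is handed in; nothing more can be done
None
```

The top beaker was twisted free of the taller stack and set down upright in the middle of the balance pan, both stacks are still standing, and the job is handed in; the hand-in returned no verdict.

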